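Swap the empty pantry baskets on the hook rail for the filled ones

TASK

The hooks of the pantry rail are taken up by empty wire baskets. First take every empty basket down and stand it upright in the grey tray; then hang each basket filled with tea by its handle on a hook of the rail, one to a hook, so that it hangs free, settled and about level. Never tip a filled basket over, and leave the cans, bottle, jar and mug where they stand.

Things in the scene. Friction and masses are not known exactly. Their poses are not given: they have to be found in the camera images.
- full0: Filled basket: black wire box 100 mm (x) by 120 (y), 70 high; fixed handle over its middle: uprights at y = +/-58 mm, wooden grip bar along y, 14 mm square, 114 long, its axis 145 mm above the underside. Tea cartons fixed in it, up to 83 mm high; 0.34 kg. Starts on the counter before the rail, x near world x. Origin: centre of underside, z up. May be absent
- full1: Filled basket: black wire box 100 mm (x) by 120 (y), 70 high; fixed handle over its middle: uprights at y = +/-58 mm, wooden grip bar along y, 14 mm square, 114 long, its axis 145 mm above the underside. Tea cartons fixed in it, up to 83 mm high; 0.34 kg. Starts on the counter before the rail, x near world x. Origin: centre of underside, z up. May be absent
- full2: Filled basket: black wire box 100 mm (x) by 120 (y), 70 high; fixed handle over its middle: uprights at y = +/-58 mm, wooden grip bar along y, 14 mm square, 114 long, its axis 145 mm above the underside. Tea cartons fixed in it, up to 83 mm high; 0.34 kg. Starts on the counter before the rail, x near world x. Origin: centre of underside, z up. May be absent
- empty0: Empty basket: black wire box 100 mm (x) by 120 (y), 70 high; fixed handle over its middle: uprights at y = +/-58 mm, wooden grip bar along y, 14 mm square, 114 long, its axis 145 mm above the underside. Nothing in it; 0.16 kg. Starts hanging on hook0. Origin: centre of underside, z up. May be absent
- empty1: Empty basket: black wire box 100 mm (x) by 120 (y), 70 high; fixed handle over its middle: uprights at y = +/-58 mm, wooden grip bar along y, 14 mm square, 114 long, its axis 145 mm above the underside. Nothing in it; 0.16 kg. Starts hanging on hook1. Origin: centre of underside, z up. May be absent
- empty2: Empty basket: black wire box 100 mm (x) by 120 (y), 70 high; fixed handle over its middle: uprights at y = +/-58 mm, wooden grip bar along y, 14 mm square, 114 long, its axis 145 mm above the underside. Nothing in it; 0.16 kg. Starts hanging on hook2. Origin: centre of underside, z up. May be absent
- rail: Fixed free-standing steel rail with three hooks; origin on the counter under the middle of its bar. The bar (radius 6 mm) runs along its y axis 276 mm above the counter between two posts at y = +/-235 mm, on feet 50 mm wide. Its -x axis points roughly towards the robot, and so do the hooks
- hook0 (a point): Hook at rail y = -160 mm, of 8 mm rod: from the bar 30 mm out along -x, bent down 16 mm to a level seat (axis 260 mm high) from 45 to 100 mm out, its end turned up 16 mm, 115 mm out. The point is the middle of the seat, on its axis, 70 mm out; axes as the rail's. A grip bar resting on the seat has its axis 11 mm above it
- hook1 (a point): Hook at rail y = 0 mm, of 8 mm rod: from the bar 30 mm out along -x, bent down 16 mm to a level seat (axis 260 mm high) from 45 to 100 mm out, its end turned up 16 mm, 115 mm out. The point is the middle of the seat, on its axis, 70 mm out; axes as the rail's. A grip bar resting on the seat has its axis 11 mm above it
- hook2 (a point): Hook at rail y = 160 mm, of 8 mm rod: from the bar 30 mm out along -x, bent down 16 mm to a level seat (axis 260 mm high) from 45 to 100 mm out, its end turned up 16 mm, 115 mm out. The point is the middle of the seat, on its axis, 70 mm out; axes as the rail's. A grip bar resting on the seat has its axis 11 mm above it
- tray: Fixed low grey tray; inside 360 mm (x) by 150 mm (y), floor 4 mm thick, rim 22 mm high: room for three baskets side by side along x. Origin: centre of the underside, on the counter; z up
- can_a: Bystander: small food can, 66 mm diameter, 80 mm high, between the filled baskets and the tray; loose, to be left alone. Origin: centre of the underside
- can_b: Bystander: food can, 73 mm diameter, 108 mm high, behind the rail; loose, to be left alone. Origin: centre of the underside
- can_c: Bystander: food can, 73 mm diameter, 108 mm high, behind the rail; loose, to be left alone. Origin: centre of the underside
- jar: Bystander: low jar, 72 mm diameter, 85 mm high, behind the rail; loose, to be left alone. Origin: centre of the underside
- oil: Bystander: tall oil bottle, 62 mm diameter, 220 mm high, at the right; loose, to be left alone. Origin: centre of the underside
- mug: Bystander: mug, 80 mm diameter, 90 mm high, at the right; loose, to be left alone. Origin: centre of the underside

How it is judged:
By the outcome, as a careful person would: the job done as asked, in the order asked, and still so for the second after the job is handed in, with the robot touching nothing.
Of empty0, empty1, empty2 only 2 to 3 are there at a start; the rules pass over those that are not, and their reading is None.
Of full0, full1, full2 only 2 to 3 are there at a start; the rules pass over those that are not, and their reading is None.
At some moment in a run one of full0, full1, full2 may be knocked a few centimetres aside while the robot is not near it.
It also fails if it takes over 210 s, if anything falls off the work surface, if the arm or the gripper's body presses on something with over 40 N, if the wrist force passes 120 N, or if a joint passes its speed limit or range.

ROBOT

A 7-joint arm with a two-finger parallel gripper is mounted at the origin on the work surface. World frame = base frame: x ahead of the robot, y to its left, z up, the work surface at z = 0. Lengths are in m, angles in rad, forces in N, time in s.
With the tool pointing down it reaches from about 0.4 to 0.875 m from the base axis. Payload 6.5 kg.
Tool frame: the origin (TCP) lies midway between the tips of the shut fingers; the grasp point (between the pads) lies behind it (bot.grasp_offset is the z of the grasp point in the tool frame, in m); z points along the fingers, y is the line along which they close (so a half turn about z gives the same grasp; the last joint's range is limited). The gripper opens to 88 mm and grips with 3 to 60 N. Pads are 18 mm wide; open, the fingers measure 123 mm over their backs; the gripper's body (75 mm by 187 mm) begins 45 mm behind the grasp point.
Start: joints at [1.166, 0.536, -0.004, 1.538, 0.003, 1.067, -0.071], TCP at [0.216, -0.613, 0.239] pointing down, gripper open.
Joint ranges: [-2.7, 2.7], [-0.37, 2.16], [-1.27, 1.26], [0.24, 2.4], [-1.31, 4.45], [0.19, 1.91], [-2.76, 2.76]. Speed limits (rad/s): [2.39, 2.39, 3.14, 3.14, 3.14, 3.14, 3.14].

INTERFACE

Orientations are given as a unit quaternion [x, y, z, w].
In Python, from bench import bot gives the robot as it stands.
- The arm moves only by the tool servo_tool, never from a script. Its argument "steps" is a list of rows, each an object with "jaw": the closure, from 0 (fully open) to 1 (shut); "slide": the shift along the world's x, y, z in units of 50 mm (1.0 is 50 mm), a list of three; "turn": the turn about the world's z in units of 6 degrees (1.0 is 6 degrees). In form: [{"jaw": jaw, "slide": [tx, ty, tz], "turn": turn}, ...]. A call has 1 to 12 rows; each row is the pose to reach, as a shift and turn from the pose commanded when the call began; what a row does not reach only later rows make up. A row lasts 1/8 s, in which the tool goes at most 62.5 mm and 10.7 degrees, less where a joint would pass 70% of its speed; a pose out of reach is approached as far as the arm can. A call with a gripper value outside its range is refused whole. The fingers move at their own pace and stop on an object; "newtons" is the grip in N (left out, the last holds). Time passes only in rows, so rows that repeat a pose let the fingers close. It gives the time, the measured TCP pose, the force, the opening and the grip force at its end, in the units of the state.
- bot.sense(): the state, without advancing time (a new reading comes with each control period).
- bot.snapshot(name): name is "side" or "top" or "wrist"; returns the picture (384x512x3 uint8, red, green, blue); there is no depth.
- bot.get_calibration(name): a dict with "camera_matrix" (3x3 intrinsics, pixels), "extrinsics" (4x4, takes a point from camera to world coordinates). Camera axes: x right, y down, z forward; pixel columns grow to the right and rows downward; lengths in m; the calibration is good to about 2 mm. A picture is of the moment at which its call begins: read the wrist's pose just before it. get_calibration takes no time and is no camera call; for the wrist camera it gives the pose at the moment of the call.
- bot.job_done(): hands the job in; it is judged then, once.
Trained networks look in the newest picture that a camera, given by its name, has taken for a name from the list of things; names that differ only in an ending like _2 or _b are one class to them, and where a whole thing is asked for, a point or a joint stands for the part that bears it (a point fixed in the world has none). Each returns a list of dicts, best first, with "confidence" (0 to 1); they miss things now and then, are a little off and sometimes report something else, mostly with a low value. They report only what shows in the picture. A call takes as long as a camera call.
- bot.outline_of(target, camera): "mask" (384x512 bool, what is visible of it) and "rect" ([left, top, right, bottom] in pixels, round what is visible of it).
The state is a dict: "time": time; "q": joint angles; "qvel": joint speeds; "joint_efforts": joint torques, N m; "ee_pos": TCP position; "orientation": TCP orientation; "wrist_force": force on the tool from outside, world axes, zero at the start; "wrist_torque": the same for the moment, N m; "width": opening from 0.0 (shut) to 1.0 (fully open); "grip_force": force on a finger pad.
Only numpy, scipy, OpenCV 4.12 (cv2) and the standard library are available. Lean on these libraries where they do the work, as an engineer would, in place of code of your own. Each camera call takes 0.05 s, during which the arm holds its last target. There are 200 camera calls.

## Working session

There is one attempt and no reset: what is moved stays moved. The work goes in short steps, Python scripts to look and compute and a tool call to move; the robot and the scene stay as the last step left them, time stands still between calls to the robot, and variables do not carry over. Pictures are saved under pics/ and viewed, at most 14 in all, crops included, and the job is handed in when it is done.

Besides the shell and the picture viewer there is one more tool, called by a JSON object that holds its "api" and its "payload", one argument or row to a line. servo_tool: Moves the arm, as the interface text tells. Its arguments: {"type":"object","properties":{"steps":{"type":"array"},"newtons":{"type":"number"}},"required":["steps"]}

```bash
mkdir -p pics && python3 - <<'E'
from bench import bot
import cv2, numpy as np
s=bot.sense(); print({k:np.round(v,3) for k,v in s.items()}, bot.grasp_offset)
for c in("top","side"):
    im=bot.snapshot(c); cv2.imwrite(f"pics/{c}0.png",im[...,::-1])
    k=bot.get_calibration(c); print(c,np.round(k["camera_matrix"],1).tolist(),np.round(k["extrinsics"],3).tolist())
    for n in("full0","empty0","rail","tray","can_a","oil","mug","hook0"):
        try:
            print(n,[(round(float(d["confidence"]),2),np.round(d["rect"]).astype(int).tolist()) for d in bot.outline_of(n,c)])
        except Exception as e: print(n,e)
E
```

```text
{'time': np.float64(0.0), 'q': array([ 1.166,  0.537, -0.004,  1.539,  0.003,  1.067, -0.071]), 'qvel': array([-0.001, -0.002, -0.001, -0.001, -0.   , -0.001,  0.   ]), 'joint_efforts': array([-0.0000e+00, -5.7099e+01,  9.9100e-01, -2.5161e+01, -5.6000e-02,
        1.8000e-02,  0.0000e+00]), 'ee_pos': array([ 0.216, -0.612,  0.238]), 'orientation': array([ 0.986,  0.169, -0.   , -0.001]), 'wrist_force': array([ 0.759, -0.012, -0.649]), 'wrist_torque': array([-0.028, -0.009, -0.02 ]), 'grip_force': np.float64(0.0), 'width': np.float64(1.002)} -0.0187
top [[469.6, 0.0, 251.5], [0.0, 469.6, 193.1], [0.0, 0.0, 1.0]] [[-0.013, -0.979, 0.206, 0.258], [-1.0, 0.013, -0.003, -0.073], [0.001, -0.206, -0.979, 1.833], [0.0, 0.0, 0.0, 1.0]]
full0 [(0.92, [214, 231, 249, 259])]
empty0 [(0.75, [276, 166, 317, 193]), (0.62, [235, 166, 272, 198]), (0.62, [192, 172, 226, 204])]
rail []
tray [(0.77, [121, 185, 166, 281])]
can_a [(0.73, [195, 143, 214, 167]), (0.7, [258, 142, 280, 170]), (0.63, [178, 222, 200, 240])]
oil [(0.89, [333, 177, 353, 204])]
mug [(0.56, [360, 211, 384, 236])]
hook0 [(0.66, [178, 147, 321, 208])]
side [[463.1, 0.0, 252.9], [0.0, 463.1, 199.9], [0.0, 0.0, 1.0]] [[-0.983, -0.15, 0.107, 0.433], [-0.184, 0.757, -0.627, 0.891], [0.013, -0.636, -0.772, 1.378], [0.0, 0.0, 0.0, 1.0]]
full0 [(0.97, [278, 222, 311, 277]), (0.75, [287, 141, 315, 187])]
empty0 [(0.76, [226, 134, 259, 185]), (0.68, [223, 166, 256, 217]), (0.62, [216, 204, 251, 261])]
rail [(0.67, [198, 125, 253, 292])]
tray [(0.95, [196, 310, 323, 384])]
can_a [(0.87, [262, 277, 281, 303]), (0.76, [174, 238, 198, 275]), (0.74, [192, 183, 218, 216])]
oil [(0.9, [249, 121, 268, 168])]
mug [(0.55, [283, 128, 302, 153])]
hook0 [(0.7, [198, 125, 253, 292])]
```

```bash
python3 - <<'E'
import cv2
a=cv2.imread("pics/top0.png")[120:300,100:400];cv2.imwrite("pics/topc.png",cv2.resize(a,(800,480),interpolation=cv2.INTER_CUBIC))
a=cv2.imread("pics/side0.png")[100:384,150:350];cv2.imwrite("pics/sidec.png",cv2.resize(a,(420,596),interpolation=cv2.INTER_CUBIC))
E
```

```text
(no output)
```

View pics/topc.png

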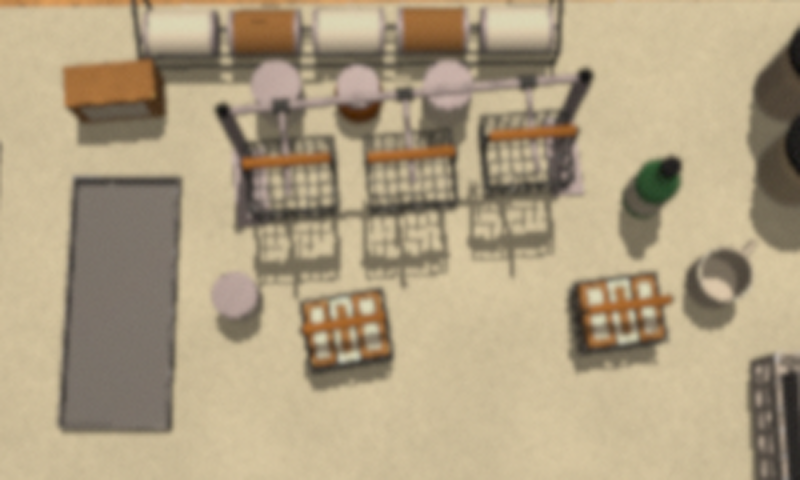

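View pics/sidec.png

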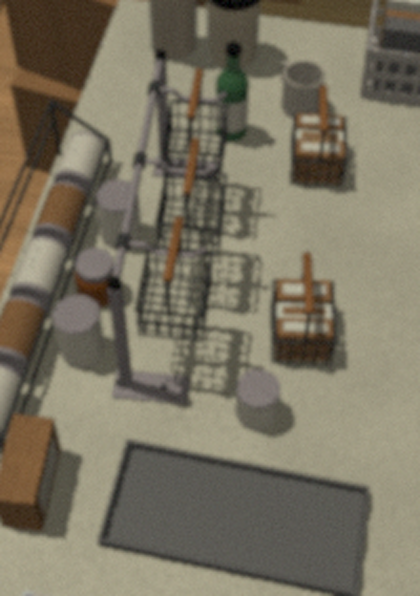

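```bash
cat > h.py <<'E'
from bench import bot
import cv2, numpy as np
def P(c):
    k=bot.get_calibration(c); K=np.array(k["camera_matrix"]); E=np.linalg.inv(np.array(k["extrinsics"])); return K@E[:3]
def tri(Ps,uvs):
    A=[]
    for p,(u,v) in zip(Ps,uvs): A+=[u*p[2]-p[0],v*p[2]-p[1]]
    x=np.linalg.svd(np.array(A))[2][-1]; return x[:3]/x[3]
def onz(p,uv,z):
    u,v=uv; A=np.array([u*p[2]-p[0],v*p[2]-p[1]]); return np.r_[np.linalg.solve(A[:,:2],-(A[:,2]*z+A[:,3])),z]
def proj(p,X): w=p@np.r_[X,1]; return w[:2]/w[2]
T=lambda x,y:(100+x/2.667,120+y/2.667)
S=lambda x,y:(150+x/2.1,100+y/2.0986)
E
python3 - <<'E'
from h import *
np.set_printoptions(precision=3,suppress=True)
pt,ps=P("top"),P("side")
D={"A":((243,163),(331,157),(167,277),(183,220)),"B":((367,156),(455,152),(185,190),(196,142)),"C":((488,134),(577,130),(193,117),(200,70)),
"L":((305,328),(390,318),(308,310),(308,255)),"R":((585,310),(672,299),(326,128),(323,88)),
"post":((222,112),(586,76),(117,284),(160,55))}
for n,(a,b,c,d) in D.items():
    x=tri([pt,ps],[T(*a),S(*c)]);y=tri([pt,ps],[T(*b),S(*d)]);print(n,x,y,(x+y)/2,np.degrees(np.arctan2(*(x-y)[:2])))
for n,z in(("tray",.022),):
    for uv in((75,180),(180,180),(170,430),(62,428)): print(n,onz(pt,T(*uv),z))
    for uv in((132,443),(370,490),(356,595),(103,543)): print(n,'side',onz(ps,S(*uv),z))
for n,uv,z in(("oiltop",(670,166),.22),("oilbase",(640,212),0),("mug",(724,276),.09),("can",(236,296),.08),("hooktip?",(282,105),.276),("h1",(404,93),.276),("h0",(527,82),.276)): print(n,onz(pt,T(*uv),z))
W=np.array(bot.get_calibration("wrist")["extrinsics"]);print(W);print(bot.get_calibration("wrist")["camera_matrix"])
E
```

```text
A [0.63  0.127 0.273] [0.635 0.015 0.264] [0.632 0.071 0.269] -2.34822947095976
B [ 0.637 -0.032  0.275] [ 0.644 -0.146  0.261] [ 0.64  -0.089  0.268] -3.360203989046365
C [ 0.66  -0.188  0.274] [ 0.669 -0.303  0.268] [ 0.665 -0.245  0.271] -4.198323214236065
L [0.431 0.057 0.145] [ 0.444 -0.058  0.13 ] [ 0.437 -0.001  0.137] -6.638138667877261
R [ 0.448 -0.32   0.157] [ 0.465 -0.442  0.136] [ 0.456 -0.381  0.146] -7.724041620143023
post [0.696 0.154 0.277] [ 0.74  -0.317  0.277] [ 0.718 -0.081  0.277] -5.317975796327678
tray [0.667 0.407 0.022]
tray [0.665 0.252 0.022]
tray [0.301 0.257 0.022]
tray [0.306 0.411 0.022]
tray side [0.661 0.263 0.022]
tray side [0.302 0.269 0.022]
tray side [0.308 0.423 0.022]
tray side [0.665 0.418 0.022]
oiltop [ 0.631 -0.431  0.22 ]
oilbase [ 0.612 -0.431  0.   ]
mug [ 0.502 -0.527  0.09 ]
can [0.484 0.159 0.08 ]
hooktip? [0.705 0.077 0.276]
h1 [ 0.719 -0.081  0.276]
h0 [ 0.732 -0.24   0.276]
[[ 0.332 -0.896 -0.295  0.294]
 [-0.943 -0.316 -0.103 -0.586]
 [-0.001  0.312 -0.95   0.385]
 [ 0.     0.     0.     1.   ]]
[[323.464   0.    251.824]
 [  0.    323.464 192.539]
 [  0.      0.      1.   ]]
```

{"api": "servo_tool", "payload": {
  "steps": [
    {"jaw": 0.2,"slide": [0,0,1.2],"turn": 1.5},
    {"jaw": 0.2,"slide": [0,0,2.4],"turn": 3},
    {"jaw": 0.2,"slide": [0.5,0.6,3.4],"turn": 4.5},
    {"jaw": 0.2,"slide": [1.2,1.5,4.2],"turn": 6},
    {"jaw": 0.2,"slide": [1.8,2.5,4.2],"turn": 7.5},
    {"jaw": 0.2,"slide": [2.4,3.5,4.2],"turn": 9},
    {"jaw": 0.2,"slide": [3.0,4.5,4.2],"turn": 10.5},
    {"jaw": 0.2,"slide": [3.6,5.5,4.2],"turn": 12},
    {"jaw": 0.2,"slide": [4.2,6.5,4.2],"turn": 12.6},
    {"jaw": 0.2,"slide": [4.8,7.5,4.2],"turn": 12.6},
    {"jaw": 0.2,"slide": [5.4,8.5,4.2],"turn": 12.6},
    {"jaw": 0.2,"slide": [6,9.5,4.2],"turn": 12.6}
  ],
  "newtons": 30
}}

```text
time: 2.4
ee_pos: [0.5167, -0.1366, 0.449]
orientation: [0.676, 0.737, -0.0, 0.0]
wrist_force: [0.9, -0.1, 1.0]
width: 0.8
grip_force: 0.0
```

{"api": "servo_tool", "payload": {
  "steps": [
    {"jaw": 0.2,"slide": [0.6,0.9,0],"turn": 0},
    {"jaw": 0.2,"slide": [1.2,1.8,0],"turn": 0},
    {"jaw": 0.2,"slide": [1.8,2.7,0],"turn": 0},
    {"jaw": 0.2,"slide": [2.3,3.7,0],"turn": 0},
    {"jaw": 0.2,"slide": [2.3,3.7,0],"turn": 0},
    {"jaw": 0.2,"slide": [2.3,3.7,0],"turn": 0},
    {"jaw": 0.2,"slide": [2.3,3.7,0],"turn": 0}
  ]
}}

```text
time: 3.28
ee_pos: [0.6309, 0.045, 0.449]
orientation: [0.677, 0.736, -0.0, 0.001]
wrist_force: [-0.0, 0.2, 0.1]
width: 0.802
grip_force: 0.0
```

```bash
python3 - <<'E'
from h import *
s=bot.sense();print(s["ee_pos"],s["orientation"],s["width"],s["time"])
im=bot.snapshot("wrist");cv2.imwrite("pics/w1.png",im[...,::-1]);np.save("w1P.npy",P("wrist"))
print(np.round(bot.get_calibration("wrist")["extrinsics"],3))
E
```

```text
[0.63091671 0.04497447 0.44895752] [ 6.76502694e-01  7.36439917e-01 -3.03423668e-04  5.10966973e-04] 0.8023230427140603 3.275
[[ 0.996  0.08   0.026  0.625]
 [ 0.084 -0.947 -0.311  0.126]
 [-0.     0.312 -0.95   0.595]
 [ 0.     0.     0.     1.   ]]
```

View pics/w1.png

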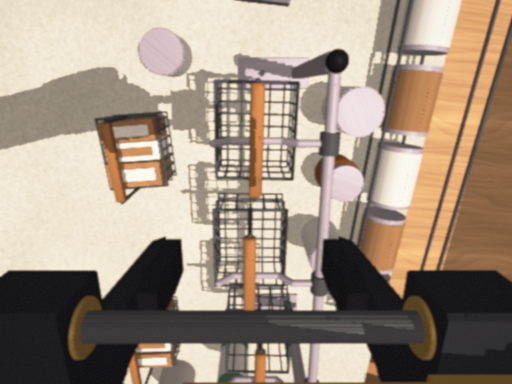

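```bash
python3 - <<'E'
from h import *
p=np.load("w1P.npy"); pt=P("top"); ps=P("side")
f=lambda uv,z:np.round(onz(p,uv,z)[:2],4)
# top face of bar z=.278
print("A",f((258,83),.278),f((256,196),.278)); print("Bend",f((249,237),.278)); print("C",f((260,352),.278))
print("rail",f((331,142),.276),f((319,285),.276),"tip",f((216,142),.276),f((219,282),.276))
print("L",f((103,125),.152),f((121,202),.152))
print("heightA wrist+top", tri([p,pt],[(258,83),T(243,163)]),tri([p,pt],[(256,196),T(331,157)]))
E
```

```text
A [0.6307 0.1299] [0.6386 0.0193]
Bend [ 0.6352 -0.028 ]
C [ 0.6615 -0.1824]
rail [0.7076 0.081 ] [ 0.7202 -0.0826] tip [0.5943 0.0714] [ 0.6058 -0.0883]
L [0.4291 0.0601] [ 0.4488 -0.049 ]
heightA wrist+top [0.63177166 0.12862575 0.26283058] [0.63883161 0.01444279 0.26290197]
```

{"api": "servo_tool", "payload": {
  "steps": [
    {"jaw": 0.2,"slide": [0,1.13,0],"turn": 0},
    {"jaw": 0.2,"slide": [0,1.13,-1],"turn": 0},
    {"jaw": 0.2,"slide": [0,1.13,-2],"turn": 0},
    {"jaw": 0.2,"slide": [0,1.13,-2.8],"turn": 0},
    {"jaw": 0.2,"slide": [0,1.13,-3.4],"turn": 0},
    {"jaw": 0.2,"slide": [0,1.13,-3.9],"turn": 0},
    {"jaw": 0.2,"slide": [0,1.13,-3.9],"turn": 0},
    {"jaw": 1,"slide": [0,1.13,-3.9],"turn": 0},
    {"jaw": 1,"slide": [0,1.13,-3.9],"turn": 0},
    {"jaw": 1,"slide": [0,1.13,-3.9],"turn": 0},
    {"jaw": 1,"slide": [0,1.13,-3.9],"turn": 0},
    {"jaw": 1,"slide": [0,1.13,-3.9],"turn": 0}
  ],
  "newtons": 30
}}

```text
time: 4.82
ee_pos: [0.6311, 0.1035, 0.2538]
orientation: [0.676, 0.737, 0.0, 0.0]
wrist_force: [-0.4, -0.4, 0.2]
width: 0.259
grip_force: 0.0
```

{"api": "servo_tool", "payload": {
  "steps": [
    {"jaw": 1,"slide": [0,0,0],"turn": 0},
    {"jaw": 1,"slide": [0,0,0],"turn": 0},
    {"jaw": 1,"slide": [0,0,0],"turn": 0},
    {"jaw": 1,"slide": [0,0,0.25],"turn": 0},
    {"jaw": 1,"slide": [0,0,0.55],"turn": 0},
    {"jaw": 1,"slide": [0,0,0.55],"turn": 0}
  ]
}}

```text
time: 5.58
ee_pos: [0.632, 0.1039, 0.2833]
orientation: [0.676, 0.737, 0.001, 0.001]
wrist_force: [-0.6, -0.0, -2.7]
width: 0.153
grip_force: 29.9
```

{"api": "servo_tool", "payload": {
  "steps": [
    {"jaw": 1,"slide": [-0.6,-0.05,0.55],"turn": 0},
    {"jaw": 1,"slide": [-1.3,-0.1,0.55],"turn": 0},
    {"jaw": 1,"slide": [-2,-0.16,0.55],"turn": 0},
    {"jaw": 1,"slide": [-2.4,0.2,1.2],"turn": -0.3},
    {"jaw": 1,"slide": [-2.4,1,1.4],"turn": -0.6},
    {"jaw": 1,"slide": [-2.4,2,1.4],"turn": -0.9},
    {"jaw": 1,"slide": [-2.4,3,1.4],"turn": -0.9},
    {"jaw": 1,"slide": [-2.4,4,1.4],"turn": -0.9},
    {"jaw": 1,"slide": [-1.6,4.8,1.4],"turn": -0.9},
    {"jaw": 1,"slide": [-0.6,5.24,1.4],"turn": -0.9},
    {"jaw": 1,"slide": [-0.6,5.24,1.4],"turn": -0.9},
    {"jaw": 1,"slide": [-0.6,5.24,1.4],"turn": -0.9}
  ]
}}

```text
time: 7.08
ee_pos: [0.6005, 0.3656, 0.3507]
orientation: [0.709, 0.705, -0.001, -0.0]
wrist_force: [-1.0, -0.2, -2.0]
width: 0.152
grip_force: 30.0
```

```bash
python3 - <<'E'
from h import *
im=bot.snapshot("wrist");cv2.imwrite("pics/w2.png",im[...,::-1]);np.save("w2P.npy",P("wrist"))
a=bot.snapshot("side");b=bot.snapshot("top")
for c in("side","top"):
    for d in bot.outline_of("tray",c)[:1]:
        m=d["mask"].astype(np.uint8); q=cv2.minAreaRect(cv2.findNonZero(m)); 
        print(c,[np.round(onz(P(c),uv,.02)[:2],3) for uv in cv2.boxPoints(q)])
E
```

```text
side [array([0.674, 0.427]), array([0.685, 0.253]), array([0.295, 0.262]), array([0.312, 0.429])]
top [array([0.309, 0.419]), array([0.681, 0.419]), array([0.671, 0.25 ]), array([0.3  , 0.257])]
```

View pics/w2.png

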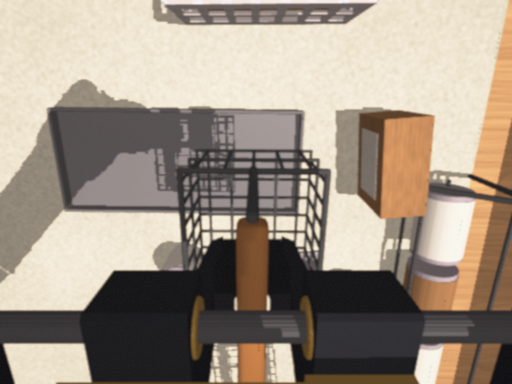

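```bash
python3 - <<'E'
from h import *
p=np.load("w2P.npy")
for uv in((50,108),(303,110),(299,213),(64,211)): print(np.round(onz(p,uv,.022)[:2],3))
E
```

```text
[0.313 0.42 ]
[0.674 0.415]
[0.675 0.257]
[0.304 0.262]
```

{"api": "servo_tool", "payload": {
  "steps": [
    {"jaw": 1,"slide": [0.18,0,-0.8],"turn": 0},
    {"jaw": 1,"slide": [0.18,0,-1.8],"turn": 0},
    {"jaw": 1,"slide": [0.18,0,-2.8],"turn": 0},
    {"jaw": 1,"slide": [0.18,0,-3.6],"turn": 0},
    {"jaw": 1,"slide": [0.18,0,-4.0],"turn": 0},
    {"jaw": 1,"slide": [0.18,0,-4.2],"turn": 0},
    {"jaw": 1,"slide": [0.18,0,-4.3],"turn": 0},
    {"jaw": 1,"slide": [0.18,0,-4.35],"turn": 0},
    {"jaw": 1,"slide": [0.18,0,-4.35],"turn": 0}
  ]
}}

```text
time: 8.45
ee_pos: [0.6104, 0.3657, 0.1346]
orientation: [0.71, 0.705, 0.001, 0.0]
wrist_force: [-0.8, -0.0, -2.0]
width: 0.154
grip_force: 30.0
```

{"api": "servo_tool", "payload": {
  "steps": [
    {"jaw": 1,"slide": [0,0,-0.03],"turn": 0},
    {"jaw": 1,"slide": [0,0,-0.05],"turn": 0},
    {"jaw": 0.2,"slide": [0,0,-0.05],"turn": 0},
    {"jaw": 0.2,"slide": [0,0,-0.05],"turn": 0},
    {"jaw": 0.2,"slide": [0,0,-0.05],"turn": 0},
    {"jaw": 0.2,"slide": [0,0,-0.05],"turn": 0},
    {"jaw": 0.2,"slide": [0,0,0.5],"turn": 0},
    {"jaw": 0.2,"slide": [0,0,1.5],"turn": 0},
    {"jaw": 0.2,"slide": [0,0,2.6],"turn": 0},
    {"jaw": 0.2,"slide": [0,0,3.7],"turn": 0},
    {"jaw": 0.2,"slide": [0,-0.8,4.6],"turn": 0.4},
    {"jaw": 0.2,"slide": [0,-1.6,5],"turn": 0.8}
  ]
}}

```text
time: 9.95
ee_pos: [0.6103, 0.2855, 0.3869]
orientation: [0.678, 0.735, 0.002, 0.001]
wrist_force: [1.2, -0.7, -0.7]
width: 0.803
grip_force: 0.0
```

{"api": "servo_tool", "payload": {
  "steps": [
    {"jaw": 0.2,"slide": [0,-1,0.2],"turn": 0},
    {"jaw": 0.2,"slide": [0,-2,0.4],"turn": 0},
    {"jaw": 0.2,"slide": [0,-3,0.6],"turn": 0},
    {"jaw": 0.2,"slide": [0,-4,0.8],"turn": 0},
    {"jaw": 0.2,"slide": [0,-5,0.8],"turn": 0},
    {"jaw": 0.2,"slide": [0,-5.6,0.8],"turn": 0},
    {"jaw": 0.2,"slide": [0,-5.6,0.8],"turn": 0},
    {"jaw": 0.2,"slide": [0,-5.6,0.8],"turn": 0},
    {"jaw": 0.2,"slide": [0,-5.6,0.8],"turn": 0}
  ]
}}

```text
time: 11.08
ee_pos: [0.6098, 0.0075, 0.4238]
orientation: [0.678, 0.735, 0.0, -0.0]
wrist_force: [0.3, 0.7, -0.5]
width: 0.799
grip_force: 0.0
```

```bash
python3 - <<'E'
from h import *
s=bot.sense();print(s["ee_pos"],s["orientation"],s["width"],s["time"])
im=bot.snapshot("wrist");cv2.imwrite("pics/w3.png",im[...,::-1]);np.save("w3P.npy",P("wrist"))
E
```

```text
[0.60984743 0.00749009 0.42378384] [ 6.78279003e-01  7.34804376e-01  2.44738648e-04 -2.50626690e-04] 0.7994879376855987 11.075
```

View pics/w3.png

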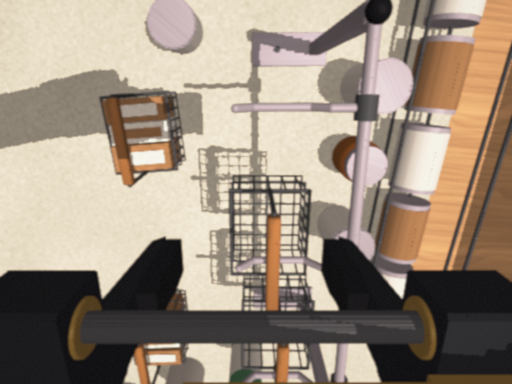

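```bash
python3 - <<'E'
from h import *
p=np.load("w3P.npy");p1=np.load("w1P.npy")
f=lambda uv,z:np.round(onz(p,uv,z)[:2],4)
print("B",f((273.5,214),.278),f((272.5,295),.278),"tip2",f((237,108),.276),f((366,107),.276),"rail@1",f((355,262),.276),"tip1",f((240,266),.276))
print("L",f((109,97),.152),f((127,184),.152), "R end",f((140,345),.152))
print(tri([p,p1],[(273.5,214),(249,237)]),tri([p,p1],[(237,107),(215,142)]),tri([p,p1],[(366,107),(331,142)]))
E
```

```text
B [ 0.6349 -0.0268] [ 0.6431 -0.1188] tip2 [0.593  0.0698] [0.7062 0.0796] rail@1 [ 0.7239 -0.0738] tip1 [ 0.6064 -0.0879]
L [0.4288 0.0626] [ 0.4466 -0.0489] R end [ 0.4566 -0.3189]
[ 0.63471385 -0.02510548  0.28321913] [0.59270033 0.07023926 0.26962381] [0.71099991 0.07914145 0.26225076]
```

{"api": "servo_tool", "payload": {
  "steps": [
    {"jaw": 0.3,"slide": [0.3,-0.7,0],"turn": 0},
    {"jaw": 0.3,"slide": [0.56,-1.28,-0.6],"turn": 0},
    {"jaw": 0.3,"slide": [0.56,-1.28,-1.6],"turn": 0},
    {"jaw": 0.3,"slide": [0.56,-1.28,-2.5],"turn": 0},
    {"jaw": 0.3,"slide": [0.56,-1.28,-3.1],"turn": 0},
    {"jaw": 0.3,"slide": [0.56,-1.28,-3.4],"turn": 0},
    {"jaw": 0.3,"slide": [0.56,-1.28,-3.4],"turn": 0},
    {"jaw": 1,"slide": [0.56,-1.28,-3.4],"turn": 0},
    {"jaw": 1,"slide": [0.56,-1.28,-3.4],"turn": 0},
    {"jaw": 1,"slide": [0.56,-1.28,-3.4],"turn": 0},
    {"jaw": 1,"slide": [0.56,-1.28,-3.4],"turn": 0},
    {"jaw": 1,"slide": [0.56,-1.28,-3.4],"turn": 0}
  ]
}}

```text
time: 12.62
ee_pos: [0.6379, -0.0586, 0.2538]
orientation: [0.679, 0.734, -0.0, -0.0]
wrist_force: [0.9, 0.3, -0.6]
width: 0.154
grip_force: 12.6
```

{"api": "servo_tool", "payload": {
  "steps": [
    {"jaw": 1,"slide": [0,0,0],"turn": 0},
    {"jaw": 1,"slide": [0,0,0],"turn": 0},
    {"jaw": 1,"slide": [0,0,0.25],"turn": 0},
    {"jaw": 1,"slide": [0,0,0.55],"turn": 0},
    {"jaw": 1,"slide": [0,0,0.55],"turn": 0}
  ]
}}

```text
time: 13.25
ee_pos: [0.6391, -0.0583, 0.2832]
orientation: [0.679, 0.734, 0.001, 0.001]
wrist_force: [0.8, 0.1, -1.8]
width: 0.155
grip_force: 30.0
```

{"api": "servo_tool", "payload": {
  "steps": [
    {"jaw": 1,"slide": [-0.6,-0.05,0.55],"turn": 0},
    {"jaw": 1,"slide": [-1.3,-0.1,0.55],"turn": 0},
    {"jaw": 1,"slide": [-2,-0.16,0.55],"turn": 0},
    {"jaw": 1,"slide": [-2.5,0,1.3],"turn": -0.3},
    {"jaw": 1,"slide": [-2.96,0.8,1.8],"turn": -0.6},
    {"jaw": 1,"slide": [-2.96,1.9,1.8],"turn": -0.8},
    {"jaw": 1,"slide": [-2.96,3,1.8],"turn": -0.8},
    {"jaw": 1,"slide": [-2.96,4.1,1.8],"turn": -0.8},
    {"jaw": 1,"slide": [-2.96,5.2,1.8],"turn": -0.8},
    {"jaw": 1,"slide": [-2.96,6.3,1.8],"turn": -0.8},
    {"jaw": 1,"slide": [-2.96,7.4,1.8],"turn": -0.8},
    {"jaw": 1,"slide": [-2.96,8.44,1.8],"turn": -0.8}
  ]
}}

```text
time: 14.75
ee_pos: [0.4899, 0.3651, 0.3711]
orientation: [0.71, 0.705, -0.0, 0.0]
wrist_force: [0.5, -0.0, -1.4]
width: 0.152
grip_force: 30.0
```

{"api": "servo_tool", "payload": {
  "steps": [
    {"jaw": 1,"slide": [0,0,0],"turn": 0},
    {"jaw": 1,"slide": [0,0,0],"turn": 0},
    {"jaw": 1,"slide": [0,0,0],"turn": 0}
  ]
}}

```text
time: 15.12
ee_pos: [0.4909, 0.3617, 0.3712]
orientation: [0.71, 0.704, -0.0, 0.001]
wrist_force: [-0.2, 0.5, -1.3]
width: 0.16
grip_force: 30.0
```

{"api": "servo_tool", "payload": {
  "steps": [
    {"jaw": 1,"slide": [0,0.02,-0.8],"turn": 0},
    {"jaw": 1,"slide": [0,0.02,-1.8],"turn": 0},
    {"jaw": 1,"slide": [0,0.02,-2.8],"turn": 0},
    {"jaw": 1,"slide": [0,0.02,-3.7],"turn": 0},
    {"jaw": 1,"slide": [0,0.02,-4.3],"turn": 0},
    {"jaw": 1,"slide": [0,0.02,-4.6],"turn": 0},
    {"jaw": 1,"slide": [0,0.02,-4.72],"turn": 0},
    {"jaw": 1,"slide": [0,0.02,-4.78],"turn": 0},
    {"jaw": 1,"slide": [0,0.02,-4.78],"turn": 0}
  ]
}}

```text
time: 16.25
ee_pos: [0.4907, 0.3655, 0.1337]
orientation: [0.709, 0.705, 0.001, 0.0]
wrist_force: [-0.2, 1.7, 1.2]
width: 0.153
grip_force: 30.0
```

{"api": "servo_tool", "payload": {
  "steps": [
    {"jaw": 0.3,"slide": [0,0,0],"turn": 0},
    {"jaw": 0.3,"slide": [0,0,0],"turn": 0},
    {"jaw": 0.3,"slide": [0,0,0],"turn": 0},
    {"jaw": 0.3,"slide": [0,0,0],"turn": 0},
    {"jaw": 0.3,"slide": [0,0,0.5],"turn": 0},
    {"jaw": 0.3,"slide": [0,0,1.5],"turn": 0},
    {"jaw": 0.3,"slide": [0,0,2.6],"turn": 0},
    {"jaw": 0.3,"slide": [0,0,3.7],"turn": 0},
    {"jaw": 0.3,"slide": [0.2,-0.8,4.7],"turn": 0.4},
    {"jaw": 0.3,"slide": [0.6,-1.7,5.6],"turn": 0.8},
    {"jaw": 0.3,"slide": [1,-2.6,5.8],"turn": 0.8},
    {"jaw": 0.3,"slide": [1.4,-3.6,5.8],"turn": 0.8}
  ]
}}

```text
time: 17.75
ee_pos: [0.561, 0.1833, 0.4239]
orientation: [0.679, 0.734, 0.001, 0.001]
wrist_force: [0.1, -0.5, -1.1]
width: 0.701
grip_force: 0.0
```

{"api": "servo_tool", "payload": {
  "steps": [
    {"jaw": 0.3,"slide": [0.3,-1,0],"turn": 0},
    {"jaw": 0.3,"slide": [0.6,-2,0],"turn": 0},
    {"jaw": 0.3,"slide": [0.9,-3,0],"turn": 0},
    {"jaw": 0.3,"slide": [1.2,-4,0],"turn": 0},
    {"jaw": 0.3,"slide": [1.4,-5,0],"turn": 0},
    {"jaw": 0.3,"slide": [1.4,-6,0],"turn": 0},
    {"jaw": 0.3,"slide": [1.4,-6.8,0],"turn": 0},
    {"jaw": 0.3,"slide": [1.4,-6.8,0],"turn": 0},
    {"jaw": 0.3,"slide": [1.4,-6.8,0],"turn": 0},
    {"jaw": 0.3,"slide": [1.4,-6.8,0],"turn": 0}
  ]
}}

```text
time: 19.0
ee_pos: [0.6301, -0.1536, 0.4224]
orientation: [0.678, 0.735, 0.0, -0.0]
wrist_force: [0.5, 0.1, 0.1]
width: 0.694
grip_force: 0.0
```

```bash
python3 - <<'E'
from h import *
s=bot.sense();print(s["ee_pos"],s["orientation"],s["width"],s["time"])
im=bot.snapshot("wrist");cv2.imwrite("pics/w4.png",im[...,::-1]);np.save("w4P.npy",P("wrist"))
E
```

```text
[ 0.63012602 -0.15362058  0.42244976] [ 6.78387415e-01  7.34704314e-01  2.77336064e-04 -9.50931915e-05] 0.693999692856891 19.0
```

View pics/w4.png

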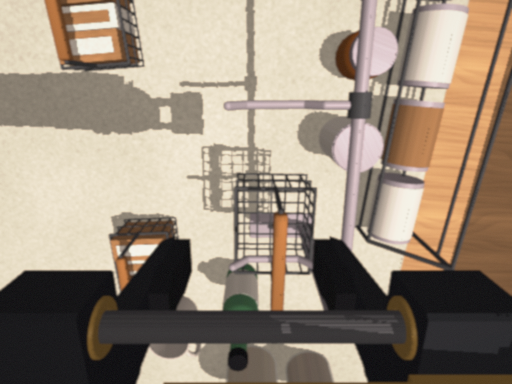

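```bash
python3 - <<'E'
from h import *
p=np.load("w4P.npy")
f=lambda uv,z:np.round(onz(p,uv,z)[:2],4)
print("C",f((280.5,213),.278),f((278,305),.278),"tip1",f((229,105),.276),f((359,104),.276),"tip0",f((234,266),.276))
print("R",f((114,236),.152),f((124,284),.152),"oil",f((238,357),.22))
E
```

```text
C [ 0.6617 -0.1858] [ 0.6702 -0.2909] tip1 [ 0.6062 -0.0892] [ 0.7194 -0.0794] tip0 [ 0.6205 -0.2486]
R [ 0.4459 -0.2884] [ 0.4566 -0.3667] oil [ 0.6337 -0.4223]
```

{"api": "servo_tool", "payload": {
  "steps": [
    {"jaw": 0.3,"slide": [0.3,-0.7,0],"turn": 0},
    {"jaw": 0.3,"slide": [0.68,-1.25,-0.6],"turn": 0},
    {"jaw": 0.3,"slide": [0.68,-1.25,-1.6],"turn": 0},
    {"jaw": 0.3,"slide": [0.68,-1.25,-2.5],"turn": 0},
    {"jaw": 0.3,"slide": [0.68,-1.25,-3.1],"turn": 0},
    {"jaw": 0.3,"slide": [0.68,-1.25,-3.38],"turn": 0},
    {"jaw": 0.3,"slide": [0.68,-1.25,-3.38],"turn": 0},
    {"jaw": 1,"slide": [0.68,-1.25,-3.38],"turn": 0},
    {"jaw": 1,"slide": [0.68,-1.25,-3.38],"turn": 0},
    {"jaw": 1,"slide": [0.68,-1.25,-3.38],"turn": 0},
    {"jaw": 1,"slide": [0.68,-1.25,-3.38],"turn": 0},
    {"jaw": 1,"slide": [0.68,-1.25,-3.38],"turn": 0}
  ]
}}

```text
time: 20.55
ee_pos: [0.664, -0.2181, 0.2533]
orientation: [0.679, 0.734, -0.0, -0.0]
wrist_force: [0.2, 0.3, 0.1]
width: 0.159
grip_force: 11.4
```

{"api": "servo_tool", "payload": {
  "steps": [
    {"jaw": 1,"slide": [0,0,0],"turn": 0},
    {"jaw": 1,"slide": [0,0,0],"turn": 0},
    {"jaw": 1,"slide": [0,0,0.25],"turn": 0},
    {"jaw": 1,"slide": [0,0,0.55],"turn": 0},
    {"jaw": 1,"slide": [0,0,0.55],"turn": 0}
  ]
}}

```text
time: 21.18
ee_pos: [0.6651, -0.218, 0.283]
orientation: [0.679, 0.734, 0.001, 0.001]
wrist_force: [-0.4, 0.4, -2.2]
width: 0.153
grip_force: 30.0
```

{"api": "servo_tool", "payload": {
  "steps": [
    {"jaw": 1,"slide": [-0.6,-0.05,0.55],"turn": 0},
    {"jaw": 1,"slide": [-1.3,-0.1,0.55],"turn": 0},
    {"jaw": 1,"slide": [-2,-0.16,0.55],"turn": 0},
    {"jaw": 1,"slide": [-2.5,0,1.3],"turn": -0.3},
    {"jaw": 1,"slide": [-2.96,0.8,1.8],"turn": -0.6},
    {"jaw": 1,"slide": [-3.1,1.9,1.8],"turn": -0.8},
    {"jaw": 1,"slide": [-3.2,3,1.8],"turn": -0.8},
    {"jaw": 1,"slide": [-3.3,4.1,1.8],"turn": -0.8},
    {"jaw": 1,"slide": [-3.4,5.2,1.8],"turn": -0.8},
    {"jaw": 1,"slide": [-3.6,6.3,1.8],"turn": -0.8},
    {"jaw": 1,"slide": [-3.8,7.4,1.8],"turn": -0.8},
    {"jaw": 1,"slide": [-4.2,8.4,1.8],"turn": -0.8}
  ]
}}

```text
time: 22.68
ee_pos: [0.4535, 0.2038, 0.3708]
orientation: [0.709, 0.705, 0.0, 0.0]
wrist_force: [1.3, -0.0, -1.3]
width: 0.151
grip_force: 30.0
```

{"api": "servo_tool", "payload": {
  "steps": [
    {"jaw": 1,"slide": [-0.4,0.9,0],"turn": 0},
    {"jaw": 1,"slide": [-0.9,1.8,0],"turn": 0},
    {"jaw": 1,"slide": [-1.3,2.6,0],"turn": 0},
    {"jaw": 1,"slide": [-1.66,3.25,0],"turn": 0},
    {"jaw": 1,"slide": [-1.66,3.25,0],"turn": 0},
    {"jaw": 1,"slide": [-1.66,3.25,0],"turn": 0},
    {"jaw": 1,"slide": [-1.66,3.25,0],"turn": 0}
  ]
}}

```text
time: 23.55
ee_pos: [0.3719, 0.3633, 0.3706]
orientation: [0.71, 0.704, -0.0, 0.0]
wrist_force: [0.8, -0.4, -1.3]
width: 0.158
grip_force: 30.0
```

After release I go up to view L from the top (camera sits on the +y side).

{"api": "servo_tool", "payload": {
  "steps": [
    {"jaw": 1,"slide": [0,0.02,-0.8],"turn": 0},
    {"jaw": 1,"slide": [0,0.02,-1.8],"turn": 0},
    {"jaw": 1,"slide": [0,0.02,-2.8],"turn": 0},
    {"jaw": 1,"slide": [0,0.02,-3.7],"turn": 0},
    {"jaw": 1,"slide": [0,0.02,-4.3],"turn": 0},
    {"jaw": 1,"slide": [0,0.02,-4.6],"turn": 0},
    {"jaw": 1,"slide": [0,0.02,-4.72],"turn": 0},
    {"jaw": 1,"slide": [0,0.02,-4.77],"turn": 0},
    {"jaw": 1,"slide": [0,0.02,-4.77],"turn": 0}
  ]
}}

```text
time: 24.68
ee_pos: [0.3715, 0.3658, 0.133]
orientation: [0.71, 0.705, 0.001, 0.0]
wrist_force: [0.0, -0.1, -1.3]
width: 0.151
grip_force: 30.0
```

{"api": "servo_tool", "payload": {
  "steps": [
    {"jaw": 0.3,"slide": [0,0,0],"turn": 0},
    {"jaw": 0.3,"slide": [0,0,0],"turn": 0},
    {"jaw": 0.3,"slide": [0,0,0],"turn": 0},
    {"jaw": 0.3,"slide": [0,0,0],"turn": 0},
    {"jaw": 0.3,"slide": [0,0,0.5],"turn": 0},
    {"jaw": 0.3,"slide": [0,0,1.5],"turn": 0},
    {"jaw": 0.3,"slide": [0,0,2.6],"turn": 0},
    {"jaw": 0.3,"slide": [0.3,-0.8,3.5],"turn": 0.5},
    {"jaw": 0.3,"slide": [0.6,-1.7,4.4],"turn": 0.8},
    {"jaw": 0.3,"slide": [1,-2.7,4.4],"turn": 0.8},
    {"jaw": 0.3,"slide": [1.3,-3.7,4.4],"turn": 0.8},
    {"jaw": 0.3,"slide": [1.5,-4.7,4.4],"turn": 0.8}
  ]
}}

```text
time: 26.18
ee_pos: [0.4464, 0.1286, 0.3524]
orientation: [0.68, 0.734, 0.0, 0.0]
wrist_force: [-0.1, -0.4, -1.0]
width: 0.702
grip_force: 0.0
```

{"api": "servo_tool", "payload": {
  "steps": [
    {"jaw": 0.3,"slide": [0,-0.9,0],"turn": 0},
    {"jaw": 0.3,"slide": [0,-1.8,0],"turn": 0},
    {"jaw": 0.3,"slide": [0,-2.4,0],"turn": 0},
    {"jaw": 0.3,"slide": [0,-2.4,0],"turn": 0},
    {"jaw": 0.3,"slide": [0,-2.4,0],"turn": 0},
    {"jaw": 0.3,"slide": [0,-2.4,0],"turn": 0}
  ]
}}

```text
time: 26.92
ee_pos: [0.446, 0.0119, 0.3523]
orientation: [0.678, 0.735, 0.0, -0.0]
wrist_force: [0.8, 1.4, 0.5]
width: 0.7
grip_force: 0.0
```

```bash
python3 - <<'E'
from h import *
s=bot.sense();print(s["ee_pos"],s["orientation"],s["width"],s["time"])
im=bot.snapshot("wrist")[...,::-1];np.save("w5P.npy",P("wrist"))
t=bot.snapshot("top")[...,::-1][120:300,100:400]
cv2.imwrite("pics/w5.png",np.vstack([cv2.resize(im,(400,300)),cv2.resize(t,(400,240),interpolation=3)]))
cv2.imwrite("pics/w5full.png",im)
E
```

```text
[0.44597733 0.01189323 0.35228514] [ 6.78460939e-01  7.34636454e-01  1.76008663e-04 -6.29954439e-05] 0.6997156713892491 26.925
```

View pics/w5.png

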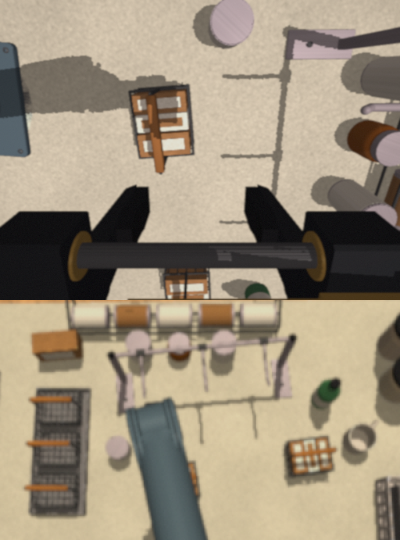

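```bash
python3 - <<'E'
from h import *
im=cv2.imread("pics/w5full.png")[90:250,140:280]
cv2.imwrite("pics/w5z.png",cv2.resize(im,None,fx=3.5,fy=3.5,interpolation=3))
E
```

```text
(no output)
```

View pics/w5z.png

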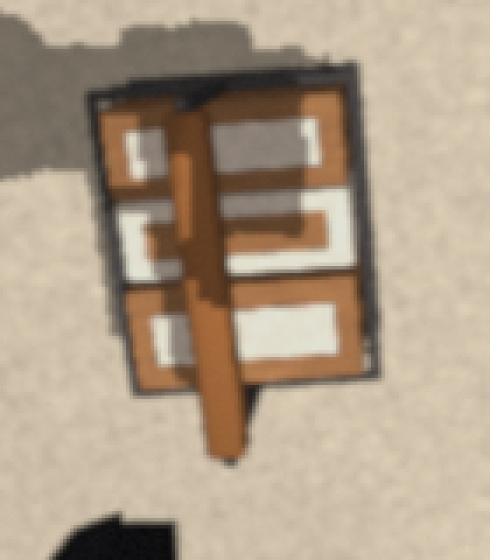

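```bash
python3 - <<'E'
from h import *
p=np.load("w5P.npy");p3=np.load("w3P.npy")
a,b=onz(p,(193.4,121),.152),onz(p,(204.6,219.5),.152)
print(a,b,(a+b)/2,np.linalg.norm(a-b),np.degrees(np.arctan2(-(a-b)[0],(a-b)[1])))
print(tri([p,p3],[(193.4,121),(109,97)]),tri([p,p3],[(204.6,219.5),(127,184)]))
E
```

```text
[0.38216671 0.0540577  0.152     ] [ 0.39768553 -0.05706656  0.152     ] [ 0.38992612 -0.00150443  0.152     ] 0.11220265657369587 7.95009899173646
[ 0.35645592  0.04404142 -0.01307006] [ 0.38330561 -0.11096877 -0.00076597]
```

{"api": "servo_tool", "payload": {
  "steps": [
    {"jaw": 0.1,"slide": [-0.5,-0.4,-0.5],"turn": 0.3},
    {"jaw": 0.1,"slide": [-1.05,-0.8,-1.2],"turn": 0.57},
    {"jaw": 0.1,"slide": [-1.05,-0.8,-2.2],"turn": 0.57},
    {"jaw": 0.1,"slide": [-1.05,-0.8,-3.2],"turn": 0.57},
    {"jaw": 0.1,"slide": [-1.05,-0.8,-3.2],"turn": 0.57},
    {"jaw": 0.1,"slide": [-1.05,-0.8,-3.2],"turn": 0.57}
  ]
}}

```text
time: 27.78
ee_pos: [0.3947, -0.029, 0.1937]
orientation: [0.657, 0.754, 0.001, 0.001]
wrist_force: [0.6, 0.1, 0.4]
width: 0.901
grip_force: 0.0
```

```bash
python3 - <<'E'
from h import *
s=bot.sense();print(s["ee_pos"],s["orientation"],s["q"],s["time"])
im=bot.snapshot("wrist")[...,::-1];np.save("w6P.npy",P("wrist"))
cv2.imwrite("pics/w6.png",im)
E
```

```text
[ 0.39465181 -0.02897786  0.19367704] [6.56783012e-01 7.54079138e-01 6.16378642e-04 5.90858124e-04] [ 0.74045636  0.27674183 -0.87484914  2.17384879  0.29438869  0.80785523
 -0.18371018] 27.775
```

View pics/w6.png

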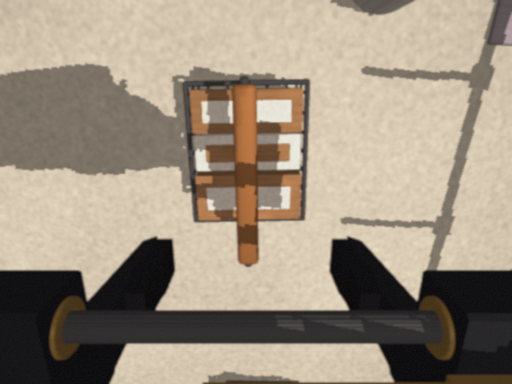

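```bash
python3 - <<'E'
from h import *
p=np.load("w6P.npy");p5=np.load("w5P.npy")
a,b=onz(p,(244.5,85),.152),onz(p,(248.5,258),.152)
print(a,b,(a+b)/2,np.linalg.norm(a-b),np.degrees(np.arctan2(-(a-b)[0],(a-b)[1])))
print(tri([p,p5],[(244.5,85),(193.4,121)]),tri([p,p5],[(248.5,258),(204.6,219.5)]))
print(proj(p,[.3947,-.029,.152]),proj(p,[.3947,-.029,.1937]))
E
```

```text
[0.38121746 0.05182979 0.152     ] [ 0.39776149 -0.05462772  0.152     ] [ 0.38948948 -0.00139896  0.152     ] 0.10773535249496365 8.833394169070543
[0.38061339 0.05230948 0.14070633] [ 0.39761213 -0.05826277  0.1471809 ]
[249.10359505 221.73318962] [248.62672851 254.29125018]
```

{"api": "servo_tool", "payload": {
  "steps": [
    {"jaw": 0.1,"slide": [-0.02,0,-0.6],"turn": 0},
    {"jaw": 0.1,"slide": [-0.02,0,-1.1],"turn": 0},
    {"jaw": 0.1,"slide": [-0.02,0,-1.3],"turn": 0},
    {"jaw": 0.1,"slide": [-0.02,0,-1.3],"turn": 0},
    {"jaw": 1,"slide": [-0.02,0,-1.3],"turn": 0},
    {"jaw": 1,"slide": [-0.02,0,-1.3],"turn": 0},
    {"jaw": 1,"slide": [-0.02,0,-1.3],"turn": 0},
    {"jaw": 1,"slide": [-0.02,0,-1.3],"turn": 0},
    {"jaw": 1,"slide": [-0.02,0,-1.3],"turn": 0},
    {"jaw": 1,"slide": [-0.02,0,-1.3],"turn": 0},
    {"jaw": 1,"slide": [-0.02,0,-1.3],"turn": 0},
    {"jaw": 1,"slide": [-0.02,0,-1.3],"turn": 0}
  ],
  "newtons": 55
}}

```text
time: 29.32
ee_pos: [0.3924, -0.0296, 0.1271]
orientation: [0.657, 0.754, -0.0, -0.0]
wrist_force: [-0.1, 0.4, -2.0]
width: 0.148
grip_force: 55.0
```

{"api": "servo_tool", "payload": {
  "steps": [
    {"jaw": 1,"slide": [0,0,0],"turn": 0},
    {"jaw": 1,"slide": [0,0,0],"turn": 0},
    {"jaw": 1,"slide": [0,0,0],"turn": 0},
    {"jaw": 1,"slide": [0,0,0.2],"turn": 0},
    {"jaw": 1,"slide": [0,0,0.5],"turn": 0},
    {"jaw": 1,"slide": [0,0,0.5],"turn": 0}
  ]
}}

```text
time: 30.08
ee_pos: [0.3934, -0.0297, 0.1532]
orientation: [0.657, 0.754, 0.001, 0.001]
wrist_force: [0.2, -0.5, -3.4]
width: 0.148
grip_force: 55.0
```

{"api": "servo_tool", "payload": {
  "steps": [
    {"jaw": 1,"slide": [0,0,0.7],"turn": 0},
    {"jaw": 1,"slide": [0.2,0.1,1.4],"turn": -0.2},
    {"jaw": 1,"slide": [0.7,0.4,2.1],"turn": -0.4},
    {"jaw": 1,"slide": [1.2,0.7,2.56],"turn": -0.5},
    {"jaw": 1,"slide": [1.8,1.0,2.56],"turn": -0.5},
    {"jaw": 1,"slide": [2.2,1.29,2.56],"turn": -0.5},
    {"jaw": 1,"slide": [2.35,1.29,2.56],"turn": -0.5},
    {"jaw": 1,"slide": [2.35,1.29,2.56],"turn": -0.5},
    {"jaw": 1,"slide": [2.35,1.29,2.56],"turn": -0.5},
    {"jaw": 1,"slide": [2.35,1.29,2.56],"turn": -0.5}
  ]
}}

```text
time: 31.32
ee_pos: [0.5095, 0.0343, 0.2802]
orientation: [0.677, 0.736, -0.0, 0.0]
wrist_force: [-0.2, 0.6, -2.9]
width: 0.149
grip_force: 54.9
```

```bash
python3 - <<'E'
from h import *
s=bot.sense();print(s["ee_pos"],s["orientation"],s["q"],s["time"])
im=bot.snapshot("wrist")[...,::-1];np.save("w7P.npy",P("wrist"))
t=bot.snapshot("side")[...,::-1][100:300,170:350]
cv2.imwrite("pics/w7.png",np.hstack([cv2.resize(im,(400,300)),cv2.resize(t,(400,444),interpolation=3)[100:400]]))
cv2.imwrite("pics/w7full.png",im)
E
```

```text
[0.50948155 0.03428687 0.28020191] [ 6.76911932e-01  7.36063894e-01 -3.87537562e-04  1.74962633e-04] [ 0.55413175  0.37917075 -0.88581901  1.81887086  0.32845183  1.09889562
 -0.36552097] 31.325
```

View pics/w7.png

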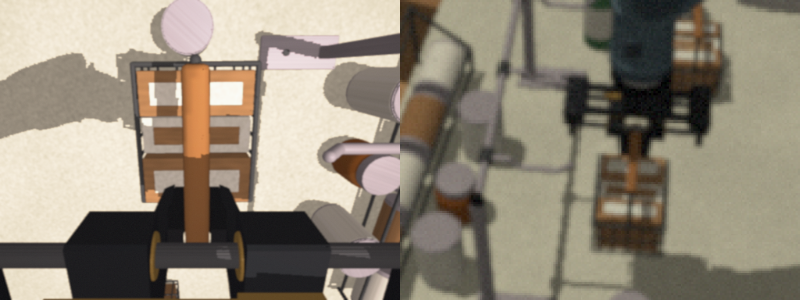

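```bash
python3 - <<'E'
from h import *
p=np.load("w7P.npy")
print("tip",onz(p,(423,196),.276))
for d in(.075,.085,.095):
  for z in(.285,.295,.305): print(d,z,proj(p,[.5095-.085*d,.0343+d,z]))
E
```

```text
tip [0.59215778 0.07176642 0.276     ]
0.075 0.285 [248.23662464 102.20226906]
0.075 0.295 [247.94516816 103.37094515]
0.075 0.305 [247.60655379 104.72871395]
0.085 0.285 [248.11826833  76.95117569]
0.085 0.295 [247.81037811  76.21173109]
0.085 0.305 [247.45130996  75.34937501]
0.095 0.285 [247.99423353  50.48858873]
0.095 0.295 [247.66861204  47.64690181]
0.095 0.305 [247.28734503  44.31959835]
```

{"api": "servo_tool", "payload": {
  "steps": [
    {"jaw": 1,"slide": [0.2,0.09,0.02],"turn": 0},
    {"jaw": 1,"slide": [0.7,0.13,0.02],"turn": 0},
    {"jaw": 1,"slide": [1.2,0.17,0.02],"turn": 0},
    {"jaw": 1,"slide": [1.7,0.21,0.02],"turn": 0},
    {"jaw": 1,"slide": [2.2,0.25,0.02],"turn": 0},
    {"jaw": 1,"slide": [2.6,0.29,0.02],"turn": 0},
    {"jaw": 1,"slide": [2.6,0.29,0.02],"turn": 0},
    {"jaw": 1,"slide": [2.6,0.29,0.02],"turn": 0}
  ]
}}

```text
time: 32.42
ee_pos: [0.6395, 0.0498, 0.2809]
orientation: [0.677, 0.736, -0.0, -0.0]
wrist_force: [0.5, -0.3, -3.5]
width: 0.148
grip_force: 54.9
```

{"api": "servo_tool", "payload": {
  "steps": [
    {"jaw": 1,"slide": [0,0,-0.15],"turn": 0},
    {"jaw": 1,"slide": [0,0,-0.3],"turn": 0},
    {"jaw": 1,"slide": [0,0,-0.42],"turn": 0},
    {"jaw": 1,"slide": [0,0,-0.5],"turn": 0},
    {"jaw": 1,"slide": [0,0,-0.54],"turn": 0},
    {"jaw": 1,"slide": [0,0,-0.54],"turn": 0}
  ]
}}

```text
time: 33.17
ee_pos: [0.64, 0.0495, 0.2542]
orientation: [0.677, 0.736, -0.0, -0.0]
wrist_force: [0.3, 0.2, -2.1]
width: 0.151
grip_force: 54.9
```

{"api": "servo_tool", "payload": {
  "steps": [
    {"jaw": 1,"slide": [0,0,-0.02],"turn": 0},
    {"jaw": 1,"slide": [0,0,-0.03],"turn": 0},
    {"jaw": 0.8,"slide": [0,0,-0.03],"turn": 0},
    {"jaw": 0.7,"slide": [0,0,-0.03],"turn": 0},
    {"jaw": 0.5,"slide": [0,0,-0.03],"turn": 0},
    {"jaw": 0.5,"slide": [0,0,-0.03],"turn": 0},
    {"jaw": 0.5,"slide": [0,0,-0.03],"turn": 0},
    {"jaw": 0.5,"slide": [0,0,0.3],"turn": 0},
    {"jaw": 0.5,"slide": [0,0,0.9],"turn": 0},
    {"jaw": 0.5,"slide": [0,0,2],"turn": 0},
    {"jaw": 0.5,"slide": [0,0,2.8],"turn": 0},
    {"jaw": 0.3,"slide": [-0.3,-0.8,2.8],"turn": 0}
  ]
}}

```text
time: 34.67
ee_pos: [0.6263, 0.0139, 0.3994]
orientation: [0.674, 0.738, 0.004, 0.002]
wrist_force: [0.4, -0.9, -0.4]
width: 0.589
grip_force: 0.0
```

{"api": "servo_tool", "payload": {
  "steps": [
    {"jaw": 0.3,"slide": [-0.7,-1,0],"turn": 0},
    {"jaw": 0.3,"slide": [-1.3,-2,0],"turn": 0},
    {"jaw": 0.3,"slide": [-1.9,-3,-0.3],"turn": 0.1},
    {"jaw": 0.3,"slide": [-2.5,-4,-0.6],"turn": 0.2},
    {"jaw": 0.3,"slide": [-3.0,-5,-0.9],"turn": 0.3},
    {"jaw": 0.3,"slide": [-3.3,-6,-1.1],"turn": 0.3},
    {"jaw": 0.3,"slide": [-3.5,-7,-1.1],"turn": 0.3},
    {"jaw": 0.3,"slide": [-3.5,-7,-1.1],"turn": 0.3},
    {"jaw": 0.3,"slide": [-3.5,-7,-1.1],"turn": 0.3},
    {"jaw": 0.3,"slide": [-3.5,-7,-1.1],"turn": 0.3}
  ]
}}

```text
time: 35.92
ee_pos: [0.4509, -0.3389, 0.3399]
orientation: [0.664, 0.748, 0.0, 0.0]
wrist_force: [1.2, -0.1, 0.6]
width: 0.702
grip_force: 0.0
```

```bash
python3 - <<'E'
from h import *
s=bot.sense();print(s["ee_pos"],s["orientation"],s["time"])
im=bot.snapshot("wrist")[...,::-1];np.save("w8P.npy",P("wrist"))
t=bot.snapshot("side")[...,::-1][100:300,170:350]
cv2.imwrite("pics/w8.png",np.hstack([im,cv2.resize(t,(288,320),interpolation=3)[:,:].copy() if 0 else cv2.resize(t,(288,384),interpolation=3)]))
E
```

```text
[ 0.45092102 -0.33889225  0.33994194] [6.63988535e-01 7.47742622e-01 1.97227111e-04 3.97028743e-04] 35.925
```

View pics/w8.png

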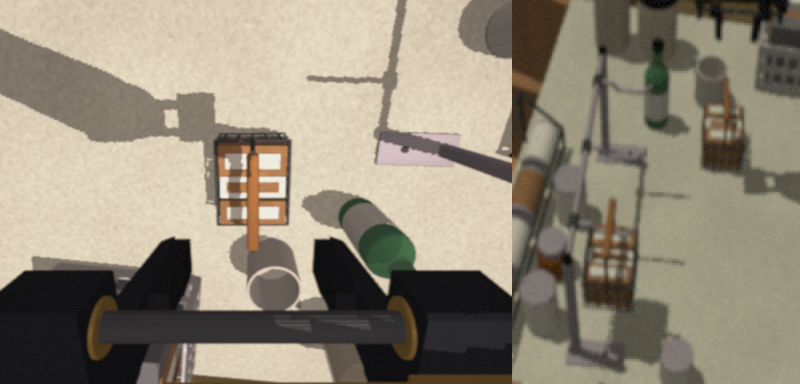

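```bash
python3 - <<'E'
from h import *
p=np.load("w8P.npy");p4=np.load("w4P.npy")
a,b=onz(p,(253,153),.152),onz(p,(253,247),.152)
print(a,b,(a+b)/2,np.linalg.norm(a-b),np.degrees(np.arctan2(-(a-b)[0],(a-b)[1])))
print(tri([p,p4],[(253,153),(114,236)]), "oil base",onz(p,(358,210),.0),"oil shoulder",onz(p,(387,250),.15),"mug",onz(p,(274,285),.09))
E
```

```text
[ 0.45146028 -0.32333631  0.152     ] [ 0.4644701  -0.43194078  0.152     ] [ 0.45796519 -0.37763855  0.152     ] 0.10938093061944036 6.830955134433578
[ 0.44319279 -0.3148073   0.12909424] oil base [ 0.63438256 -0.42526072  0.        ] oil shoulder [ 0.6195087 -0.418492   0.15     ] mug [ 0.50533351 -0.52039842  0.09      ]
```

{"api": "servo_tool", "payload": {
  "steps": [
    {"jaw": 0.2,"slide": [0.08,-0.24,-0.8],"turn": 0},
    {"jaw": 0.2,"slide": [0.08,-0.24,-1.8],"turn": 0},
    {"jaw": 0.2,"slide": [0.08,-0.24,-2.8],"turn": 0},
    {"jaw": 0.2,"slide": [0.08,-0.24,-3.5],"turn": 0},
    {"jaw": 0.2,"slide": [0.08,-0.24,-4.0],"turn": 0},
    {"jaw": 0.2,"slide": [0.08,-0.24,-4.24],"turn": 0},
    {"jaw": 0.2,"slide": [0.08,-0.24,-4.24],"turn": 0},
    {"jaw": 1,"slide": [0.08,-0.24,-4.24],"turn": 0},
    {"jaw": 1,"slide": [0.08,-0.24,-4.24],"turn": 0},
    {"jaw": 1,"slide": [0.08,-0.24,-4.24],"turn": 0},
    {"jaw": 1,"slide": [0.08,-0.24,-4.24],"turn": 0},
    {"jaw": 1,"slide": [0.08,-0.24,-4.24],"turn": 0}
  ]
}}

```text
time: 37.52
ee_pos: [0.454, -0.3526, 0.1273]
orientation: [0.665, 0.747, -0.0, 0.0]
wrist_force: [-1.0, 0.4, -0.2]
width: 0.256
grip_force: 0.0
```

{"api": "servo_tool", "payload": {
  "steps": [
    {"jaw": 1,"slide": [0,0,0],"turn": 0},
    {"jaw": 1,"slide": [0,0,0],"turn": 0},
    {"jaw": 1,"slide": [0,0,0],"turn": 0},
    {"jaw": 1,"slide": [0,0,0],"turn": 0},
    {"jaw": 1,"slide": [0,0,0.2],"turn": 0},
    {"jaw": 1,"slide": [0,0,0.5],"turn": 0},
    {"jaw": 1,"slide": [0,0,0.5],"turn": 0}
  ]
}}

```text
time: 38.4
ee_pos: [0.4551, -0.3532, 0.154]
orientation: [0.665, 0.747, 0.0, 0.002]
wrist_force: [0.6, 0.8, -4.2]
width: 0.146
grip_force: 55.0
```

{"api": "servo_tool", "payload": {
  "steps": [
    {"jaw": 1,"slide": [0,0,0.7],"turn": 0},
    {"jaw": 1,"slide": [0.1,0.3,1.4],"turn": -0.1},
    {"jaw": 1,"slide": [0.3,0.9,2.1],"turn": -0.2},
    {"jaw": 1,"slide": [0.6,1.5,2.54],"turn": -0.3},
    {"jaw": 1,"slide": [1.0,2.1,2.54],"turn": -0.3},
    {"jaw": 1,"slide": [1.4,2.44,2.54],"turn": -0.3},
    {"jaw": 1,"slide": [1.57,2.44,2.54],"turn": -0.3},
    {"jaw": 1,"slide": [1.57,2.44,2.54],"turn": -0.3},
    {"jaw": 1,"slide": [1.57,2.44,2.54],"turn": -0.3},
    {"jaw": 1,"slide": [1.57,2.44,2.54],"turn": -0.3}
  ]
}}

```text
time: 39.65
ee_pos: [0.5318, -0.2315, 0.2791]
orientation: [0.677, 0.736, -0.0, -0.0]
wrist_force: [-0.1, 0.4, -2.9]
width: 0.152
grip_force: 55.0
```

```bash
python3 - <<'E'
from h import *
s=bot.sense();print(s["ee_pos"],s["orientation"],s["time"])
im=bot.snapshot("wrist")[...,::-1];np.save("w9P.npy",P("wrist"))
t=bot.snapshot("side")[...,::-1][100:300,170:350]
cv2.imwrite("pics/w9.png",np.hstack([im,cv2.resize(t,(288,384),interpolation=3)]))
E
```

```text
[ 0.53181771 -0.2315369   0.27906845] [ 6.77241575e-01  7.35760653e-01 -3.15785688e-04 -1.05389110e-04] 39.65
```

View pics/w9.png

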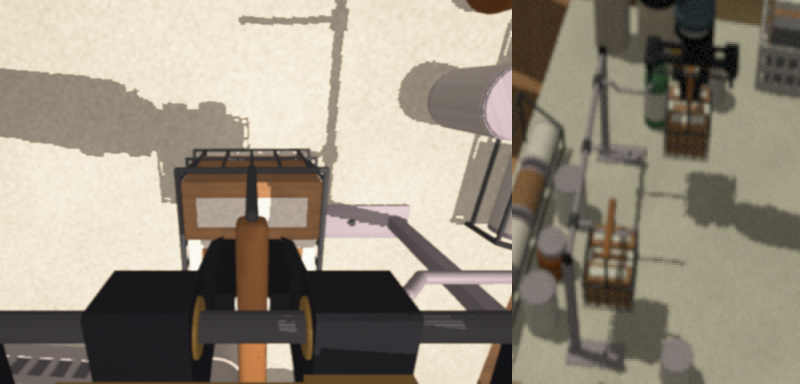

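{"api": "servo_tool", "payload": {
  "steps": [
    {"jaw": 1,"slide": [0.2,0.02,0.05],"turn": 0},
    {"jaw": 1,"slide": [0.7,0.06,0.05],"turn": 0},
    {"jaw": 1,"slide": [1.2,0.1,0.05],"turn": 0},
    {"jaw": 1,"slide": [1.7,0.15,0.05],"turn": 0},
    {"jaw": 1,"slide": [2.2,0.2,0.05],"turn": 0},
    {"jaw": 1,"slide": [2.62,0.23,0.05],"turn": 0},
    {"jaw": 1,"slide": [2.62,0.23,0.05],"turn": 0},
    {"jaw": 1,"slide": [2.62,0.23,0.05],"turn": 0}
  ]
}}

```text
time: 40.75
ee_pos: [0.6631, -0.2191, 0.2815]
orientation: [0.677, 0.736, -0.0, -0.0]
wrist_force: [-0.9, -0.5, -2.6]
width: 0.151
grip_force: 55.0
```

{"api": "servo_tool", "payload": {
  "steps": [
    {"jaw": 1,"slide": [0,0,-0.15],"turn": 0},
    {"jaw": 1,"slide": [0,0,-0.3],"turn": 0},
    {"jaw": 1,"slide": [0,0,-0.42],"turn": 0},
    {"jaw": 1,"slide": [0,0,-0.5],"turn": 0},
    {"jaw": 1,"slide": [0,0,-0.54],"turn": 0},
    {"jaw": 1,"slide": [0,0,-0.54],"turn": 0}
  ]
}}

```text
time: 41.5
ee_pos: [0.6635, -0.219, 0.2547]
orientation: [0.677, 0.736, -0.0, -0.0]
wrist_force: [0.4, 0.2, -4.3]
width: 0.149
grip_force: 55.0
```

{"api": "servo_tool", "payload": {
  "steps": [
    {"jaw": 1,"slide": [0,0,-0.02],"turn": 0},
    {"jaw": 1,"slide": [0,0,-0.04],"turn": 0},
    {"jaw": 1,"slide": [0,0,-0.04],"turn": 0}
  ]
}}

```text
time: 41.88
ee_pos: [0.6637, -0.219, 0.2532]
orientation: [0.677, 0.736, 0.0, 0.0]
wrist_force: [-0.6, 0.5, -2.3]
width: 0.148
grip_force: 55.0
```

Contact is starting (the load on the wrist drops); release gently, retreat up and back, clear of everything.

{"api": "servo_tool", "payload": {
  "steps": [
    {"jaw": 1,"slide": [0,0,-0.02],"turn": 0},
    {"jaw": 0.8,"slide": [0,0,-0.02],"turn": 0},
    {"jaw": 0.7,"slide": [0,0,-0.02],"turn": 0},
    {"jaw": 0.5,"slide": [0,0,-0.02],"turn": 0},
    {"jaw": 0.5,"slide": [0,0,-0.02],"turn": 0},
    {"jaw": 0.5,"slide": [0,0,-0.02],"turn": 0},
    {"jaw": 0.5,"slide": [0,0,0.3],"turn": 0},
    {"jaw": 0.5,"slide": [0,0,0.9],"turn": 0},
    {"jaw": 0.5,"slide": [0,0,2],"turn": 0},
    {"jaw": 0.5,"slide": [0,0,3],"turn": 0},
    {"jaw": 0.5,"slide": [-1,0.3,3],"turn": 0},
    {"jaw": 0.5,"slide": [-2,0.6,3],"turn": 0}
  ]
}}

```text
time: 43.38
ee_pos: [0.5631, -0.1882, 0.4045]
orientation: [0.677, 0.736, 0.001, 0.001]
wrist_force: [0.4, -0.1, 0.4]
width: 0.5
grip_force: 0.0
```

{"api": "servo_tool", "payload": {
  "steps": [
    {"jaw": 0.5,"slide": [-0.8,-0.6,0],"turn": 0},
    {"jaw": 0.5,"slide": [-1.6,-1.2,0],"turn": 0},
    {"jaw": 0.5,"slide": [-2.2,-2.2,0],"turn": 0},
    {"jaw": 0.5,"slide": [-2.8,-3.2,0],"turn": 0},
    {"jaw": 0.5,"slide": [-3.2,-4.2,0],"turn": 0},
    {"jaw": 0.5,"slide": [-3.2,-4.2,0],"turn": 0},
    {"jaw": 0.5,"slide": [-3.2,-4.2,0],"turn": 0},
    {"jaw": 0.5,"slide": [-3.2,-4.2,0],"turn": 0},
    {"jaw": 0.5,"slide": [-3.2,-4.2,0],"turn": 0},
    {"jaw": 0.5,"slide": [-3.2,-4.2,0],"turn": 0}
  ]
}}

```text
time: 44.62
ee_pos: [0.4039, -0.3985, 0.4028]
orientation: [0.676, 0.737, -0.0, 0.0]
wrist_force: [-0.7, 0.2, -0.4]
width: 0.502
grip_force: 0.0
```

```bash
python3 - <<'E'
from h import *
s=bot.sense();print(s["ee_pos"],s["time"])
t=bot.snapshot("top")[...,::-1][120:300,100:400];u=bot.snapshot("side")[...,::-1][100:384,150:350]
cv2.imwrite("pics/end.png",np.hstack([cv2.resize(t,(440,264),interpolation=3).copy() if 0 else cv2.copyMakeBorder(cv2.resize(t,(440,264),interpolation=3),0,236,0,0,0),cv2.resize(u,(352,500),interpolation=3)]))
E
```

```text
[ 0.4039048  -0.39846983  0.40283619] 44.625
```

View pics/end.png

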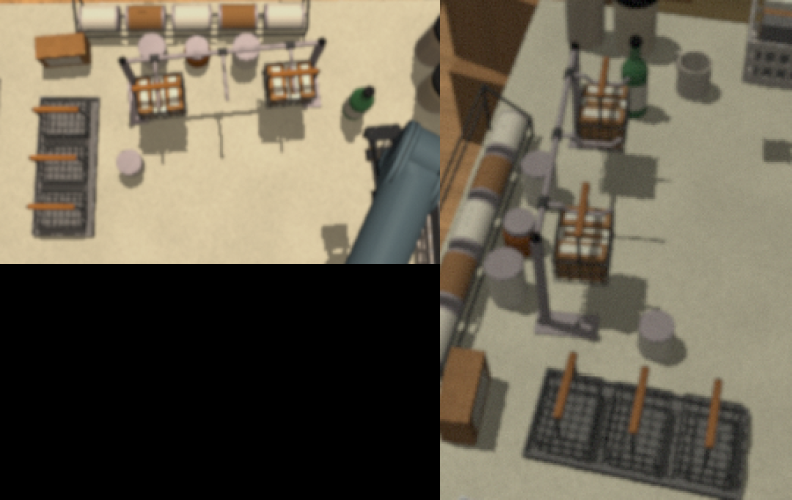

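{"api": "servo_tool", "payload": {
  "steps": [
    {"jaw": 0.5,"slide": [0,0,0],"turn": 0},
    {"jaw": 0.5,"slide": [0,0,0],"turn": 0},
    {"jaw": 0.5,"slide": [0,0,0],"turn": 0},
    {"jaw": 0.5,"slide": [0,0,0],"turn": 0},
    {"jaw": 0.5,"slide": [0,0,0],"turn": 0},
    {"jaw": 0.5,"slide": [0,0,0],"turn": 0},
    {"jaw": 0.5,"slide": [0,0,0],"turn": 0},
    {"jaw": 0.5,"slide": [0,0,0],"turn": 0},
    {"jaw": 0.5,"slide": [0,0,0],"turn": 0},
    {"jaw": 0.5,"slide": [0,0,0],"turn": 0},
    {"jaw": 0.5,"slide": [0,0,0],"turn": 0},
    {"jaw": 0.5,"slide": [0,0,0],"turn": 0}
  ]
}}

```text
time: 46.22
ee_pos: [0.4035, -0.3991, 0.4027]
orientation: [0.677, 0.736, -0.0, 0.0]
wrist_force: [0.1, 0.7, 0.4]
width: 0.502
grip_force: 0.0
```

```bash
python3 -c "
from bench import bot
print(bot.job_done())"
```

```text
the job is handed in; nothing more can be done
None
```

The job is handed in: all three empty baskets stand upright in the tray, and both filled baskets hang on the rail (hook2 and hook0), looking about level in the final top and side pictures; no verdict was returned.

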